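File the plate edge on forward strokes

ROBOT

A 6-joint arm with a two-finger parallel gripper is mounted at the origin on a cart in front of the work surface, level with it; the furniture and walls round the work are solid. World frame = base frame: x ahead of the robot, y to its left, z up, the work surface at z = 0. Lengths are in m, angles in degrees, forces in N, time in s.
With the tool pointing down it reaches from about 0.3 to 0.75 m from the base axis. Payload 8.5 kg.
Tool frame: the origin (TCP) lies on the centre line of the jaws, within the pads' length; the fingertips stand 19 mm ahead of it and the grasp point (between the pads) is the TCP (env.tcp_to_tips is the z of the fingertips in the tool frame, in m); z points along the fingers, y is the line along which they close (so a half turn about z gives the same grasp; the last joint's range is limited). The gripper opens to 85 mm and grips with 20 to 120 N. Pads are 22 mm wide; open, the fingers measure 114 mm over their backs; the gripper's body (76 mm by 85 mm) begins 54 mm behind the grasp point. The pads swing forward as they close: fully open they stand 13 mm farther back than shut.
Start: joints at [-83.497, 21.807, 74.336, -0, 83.858, -12.336], TCP at [0.178, -0.521, 0.25] pointing down, gripper open.
Joint ranges: [-178.18, 178.18], [-50.72, 133.34], [12.68, 142.11], [-81.47, 261.47], [9.98, 163.14], [-165.26, 165.26]. Speed limits (degrees/s): [136.94, 136.94, 180, 180, 180, 180].

INTERFACE

Orientations are given as a 3x3 rotation matrix whose columns are the frame's x, y, z axes.
In Python, from rig import env gives the robot as it stands.
- The arm moves only by the tool servo_tool, never from a script. Its argument "steps" is a list of rows, each an object of numbers: "tx", "ty", "tz": the shift along the world's x, y, z in cm; "yaw": the turn about the world's z in degrees; "claw": the finger opening in cm, from 0 to 8.54. In form: [{"tx": .., "ty": .., "tz": .., "yaw": .., "claw": ..}, ...]. A call has 1 to 20 rows; each row shifts and turns the commanded pose from where the row before left it; what a row does not reach is not made up. A row lasts 1/10 s, in which the tool goes at most 50 mm and 8.59 degrees, less where a joint would pass 70% of its speed; a pose out of reach is approached as far as the arm can. A call with a gripper value outside its range is refused whole. The fingers move at their own pace and stop on an object; "newtons" is the grip in N (left out, the last holds). Time passes only in rows, so rows that do not move let the fingers close. It gives the time, the measured TCP pose, the force, the opening and the grip force at its end, in the units of the state.
- env.observe(): the state, without advancing time (a new reading comes with each control period).
- env.get_image(name): name is "side" or "top" or "wrist"; returns (picture, depth): 384x512x3 uint8, red, green, blue; 384x512 float32, m along the optical axis (not along the pixel's ray), 0 where there is no reading.
- env.camera_model(name): a dict with "fovy" (degrees; the focal length in pixels is half the picture's height over the tangent of half this angle, whatever the lens; pixels are square), "cx", "cy" (the principal point, pixels), "T" (4x4, takes a point from camera to world coordinates). Camera axes: x right, y down, z forward; pixel columns grow to the right and rows downward; lengths in m; the calibration is good to about 2 mm. A picture is of the moment at which its call begins: read the wrist's pose just before it. camera_model takes no time and is no camera call; for the wrist camera it gives the pose at the moment of the call.
- env.close_job(): hands the job in; it is judged then, once.
The state is a dict: "time_s": time; "q": joint angles; "qvel": joint speeds; "joint_efforts": joint torques, N m; "position": TCP position; "tool_rot": TCP orientation; "ft_force": force on the tool from outside, world axes, zero at the start; "wrist_torque": the same for the moment, N m; "grip_width": finger opening in m; "gripper_force": force on a finger pad.
Only numpy, scipy, OpenCV 4.12 (cv2) and the standard library are available. Lean on these libraries where they do the work, as an engineer would, in place of code of your own. Each camera call takes 0.05 s, during which the arm holds its last target. There are 200 camera calls.

TASK

Take the file off its wooden block and file the top edge of the steel plate held in the sprung stand: at least three long forward strokes (away from the robot), file flat, square across the edge and tip leading, each begun with the edge under the front third of the blade and finished with it under the rear third, pressed on firmly throughout but never so hard that the sprung head bottoms. Lift the file well clear after every stroke and carry it back through the air, never dragging it backwards on the plate. Then lay the file flat on the middle of the wooden block, let go of it, and leave the other things on the bench where they are.

Things in the scene. Friction and masses are not known exactly. Their poses are not given: they have to be found in the camera images.
- file: Flat steel file with a raised wooden handle on its back, 0.2 to 0.33 kg. Blade 160 mm long (x), 24 wide, 6 thick; the last 20 mm at the tip (+x) only 16 wide. Origin: centre of the toothed underside (mid-length); x to the tip, z up from the underside. It starts flat on the wooden block, tip roughly away from the robot.
- file_grip (a point): Middle of the file's handle, 27 mm above the origin. The handle is a wooden block 70 mm along x, 20 wide (y), reaching from 6 to 44 mm above the underside; pinch it across its 20 mm from above.
- file_tip (a point): Tip of the file, front end of its underside, 80 mm ahead of its origin. In the stand's frame its x must go from under 0.053 to over 0.107 in each stroke, pressing with over 3 N (5 to 15 N is good) all along. On the return the file's underside must be over 0.156 m above the bench when the tip is back under 0.056.
- stand: Grey filing stand bolted to the bench, left of the robot: foot 110 (x) x 100 x 12 mm; above it a float carries a steel jaw head with an upright steel plate. Origin: centre of the foot's underside, on the bench; z up; x is the stroke direction, forward, away from the robot. A stroke counts while the file is within 0.25 rad of x and over the middle of the edge (30 mm).
- jaw_top (a point): Centre of the jaw head's top at rest, 110 mm above the stand's origin (head 39 mm along x, 74 along y; screw heads stick out behind). The plate is clamped in it: 6 mm thick (x), 66 wide (y), its level top edge along y right over the origin, 26 to 44 mm above this point: a different height each time, to be found by touch.
- head (a joint): How far the sprung head with the plate has sunk, m: 0 at rest against its upper stop, needs about 2 N to start, then 2 N per mm; bottoms at 0.012 (26 N). Keep it under 0.0105.
- float (a joint): How far the float with head and plate is carried along the stand's x by the file's friction, m: 0 at rest (spring 1 N per mm both ways, stops at -0.008 and 0.014, damped). Positive = forward. A stroke that bites carries it over 0.0015 forward; a file dragged backwards carries it negative, and under -0.002 spoils the job.
- rest: Plain wooden block 149 (x) x 158 (y) x 55 mm, fixed, on the right of the bench; at the end the file must lie flat on it, its middle within 45 mm of the block's along x and y. Origin: centre of the underside, so its top is at z = 0.055. Between it and the stand is a fixed gluing jig with a red lever up to 221 mm high: pass over it.
- pack_tape: Bystander: roll of brown packing tape lying flat, 104 mm across, 48 high (mm); leave it where it is (within 30 mm). Origin: centre of the underside.
- driver_red: Bystander: red-handled screwdriver, 189 mm long, 27 thick, lying flat (mm); leave it where it is (within 30 mm). Origin: centre of the underside.
- marker_black: Bystander: felt marker, 137 mm long, 19 thick, lying flat (mm); leave it where it is (within 30 mm). Origin: centre of the underside.
- glue_bottle: Bystander: white glue bottle, 43 across, 126 high, standing (mm); leave it where it is (within 30 mm). Origin: centre of the underside.
- pliers_red: Bystander: red-handled pliers, 63x180x15, lying flat (mm); leave it where it is (within 30 mm). Origin: centre of the underside.
- string_spool: Bystander: spool of string, 60 across, 60 high, standing on end (mm); leave it where it is (within 30 mm). Origin: centre of the underside.
- pad_cup: Bystander: white cup, 69 across, 60 high (mm); leave it where it is (within 30 mm). Origin: centre of the underside.

How it is judged:
By the outcome, as a careful person would: the job done as asked, in the order asked, and still so for the second after the job is handed in, with the robot touching nothing.
It also fails if it takes over 69 s, if anything falls off the work surface, if the arm or the gripper's body presses on something with over 40 N, if the wrist force passes 120 N, or if a joint passes its speed limit or range.

## Working session

There is one attempt and no reset: what is moved stays moved. The work goes in short steps, Python scripts to look and compute and a tool call to move; the robot and the scene stay as the last step left them, time stands still between calls to the robot, and variables do not carry over. Pictures are saved under pics/ and viewed, at most 10 in all, crops included, and the job is handed in when it is done.

Besides the shell and the picture viewer there is one more tool, called after "Call:" in YAML: its name, and indented under it one key for each argument. servo_tool: Moves the arm, as the interface text tells. Its arguments: {"type":"object","properties":{"steps":{"type":"array"},"newtons":{"type":"number"}},"required":["steps"]}

```bash
mkdir -p pics
cat > h.py <<'E'
import numpy as np,cv2
from rig import env
def grab(n,f=None):
    m=env.camera_model(n); p,d=env.get_image(n)
    if f: cv2.imwrite('pics/'+f,p[:,:,::-1])
    return p,d,m
def cloud(d,m):
    f=d.shape[0]/2/np.tan(np.radians(m['fovy'])/2)
    v,u=np.mgrid[:d.shape[0],:d.shape[1]]
    c=np.stack([(u-m['cx'])/f*d,(v-m['cy'])/f*d,d],-1)
    T=np.array(m['T']); return c@T[:3,:3].T+T[:3,3]
E
python3 - <<'E'
from h import *
for n in('top','side'):
    p,d,m=grab(n,n+'1.png'); np.savez(n+'1.npz',p=p,P=cloud(d,m),d=d); print(n,m['fovy'],np.round(m['T'],3).tolist())
s=env.observe(); print(s['position'],s['tool_rot'],s['ft_force'],s['time_s'],s['grip_width'])
E
```

```text
top 49.196221646811125 [[0.115, -0.971, 0.21, 0.28], [-0.993, -0.114, 0.019, -0.075], [0.006, -0.211, -0.978, 1.261], [0.0, 0.0, 0.0, 1.0]]
side 49.32207499203548 [[0.733, 0.576, -0.363, 0.909], [0.681, -0.63, 0.375, -0.449], [-0.012, -0.521, -0.853, 0.941], [0.0, 0.0, 0.0, 1.0]]
[ 0.17757591 -0.52030449  0.24977689] [[ 9.46440162e-01  3.22879237e-01 -1.32013330e-04]
 [ 3.22879136e-01 -9.46439344e-01  1.27728212e-03]
 [ 2.87465265e-04 -1.25149544e-03 -9.99999176e-01]] [ 1.10497045  0.10834372 -0.33211959] 0.1 0.08502811424144818
```

View pics/top1.png

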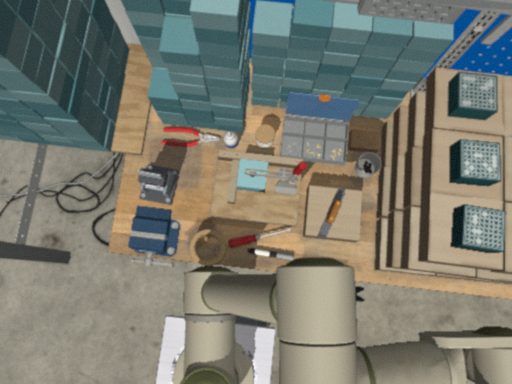

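View pics/side1.png

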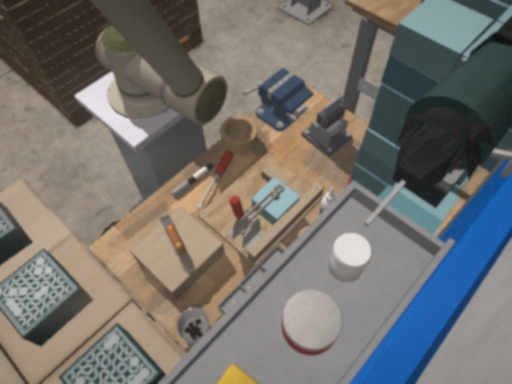

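The top view shows the block and file at about (335,212), the stand at (158,183), a blue vise at (152,232), and the jig at (265,178) with its red lever. Next I'll measure these.

Run:
```python
from h import *
z=np.load('top1.npz');p,P=z['p'],z['P']
hsv=cv2.cvtColor(p,cv2.COLOR_RGB2HSV)
def sub(x0,x1,y0,y1):
    m=np.zeros(p.shape[:2],bool);m[y0:y1,x0:x1]=1;return m
# orange handle
m=sub(300,365,180,245)&(hsv[...,0]<18)&(hsv[...,1]>170)&(hsv[...,2]>120)
print('handle n',m.sum(),np.median(P[m],0)); 
# above block top
b=sub(290,375,165,250)
t=b&(abs(P[...,2]-.055)<.004); Q=P[t]; print('block',t.sum(),np.percentile(Q,[1,50,99],axis=0).round(3).tolist())
print('rect',cv2.minAreaRect((Q[:,:2]*1000).astype(np.float32)))
h=b&(P[...,2]>.085)&(P[...,2]<.12); Q=P[h]; print('handle top',h.sum(),np.median(Q,0),cv2.minAreaRect((Q[:,:2]*1000).astype(np.float32)))
f=b&(P[...,2]>.0595)&(P[...,2]<.12);Q=P[f];print('file',f.sum(),cv2.minAreaRect((Q[:,:2]*1000).astype(np.float32)))
s=sub(130,185,155,206)
for lo,hi in((.006,.018),(.1,.118),(.122,.16)):
    k=s&(P[...,2]>lo)&(P[...,2]<hi);Q=P[k]
    print('stand',lo,k.sum(),np.percentile(Q,[2,50,98],axis=0).round(3).tolist(),cv2.minAreaRect((Q[:,:2]*1000).astype(np.float32)))
v=sub(120,185,205,270)&(P[...,2]>.03);print('vise',np.percentile(P[v],[1,50,99],axis=0).round(3).tolist())
j=sub(200,315,140,210);print('jig zmax',np.percentile(P[j][:,2],99.8),P[j][np.argmax(P[j][:,2])])
k=sub(100,430,0,160)&(P[...,2]>.15);print('wall nearest x by y')
for y in np.arange(-.4,.4,.1):
    w=P[...,:][(P[...,2]>.15)&(abs(P[...,1]-y)<.05)&(P[...,0]>.5)]
    if len(w):print(round(y,2),np.percentile(w[:,0],1).round(3),w[:,2].max().round(2))
big=np.hstack([cv2.resize(p[150:214,120:200],None,fx=5,fy=5,interpolation=2),cv2.resize(p[170:250,295:375],(320,320),interpolation=2)[:320]])
cv2.imwrite('pics/crop1.png',big[:,:,::-1])
```

```text
handle n 0 [nan nan nan]
block 2103 [[0.424, -0.368, 0.051], [0.497, -0.297, 0.056], [0.572, -0.212, 0.059]]
rect ((530.6790161132812, -283.0487365722656), (221.9794464111328, 243.25315856933594), 2.9485645294189453)
handle top 213 [ 0.49963254 -0.27961968  0.0989067 ] ((525.6734008789062, -214.62953186035156), (176.3243408203125, 69.01223754882812), 65.19132995605469)
file 636 ((522.1563110351562, -294.320556640625), (208.6079559326172, 254.78695678710938), 14.49145793914795)
stand 0.006 553 [[0.475, 0.182, 0.006], [0.504, 0.232, 0.012], [0.587, 0.299, 0.017]] ((540.3838500976562, 247.43511962890625), (152.74667358398438, 166.56752014160156), 8.35192584991455)
stand 0.1 291 [[0.508, 0.202, 0.101], [0.524, 0.236, 0.11], [0.55, 0.273, 0.116]] ((527.2980346679688, 238.71527099609375), (74.79875183105469, 47.0723991394043), 86.77501678466797)
stand 0.122 96 [[0.525, 0.206, 0.123], [0.529, 0.237, 0.145], [0.534, 0.27, 0.151]] ((530.4202880859375, 238.3143310546875), (66.6144027709961, 7.679500579833984), 84.64629364013672)
vise [[0.28, -0.075, 0.048], [0.374, 0.217, 0.112], [0.445, 0.269, 1.261]]
jig zmax 1.2609032912856963 [ 0.28040579 -0.0745356   1.26090329]
wall nearest x by y
-0.4 0.506 0.59
-0.3 0.8 0.58
-0.2 0.574 0.5
-0.1 0.802 0.46
-0.0 0.725 0.61
0.1 0.726 0.61
0.2 0.727 0.5
0.3 0.729 0.49
  return _methods._mean(a, axis=axis, dtype=dtype,
  ret = um.true_divide(
```

View pics/crop1.png

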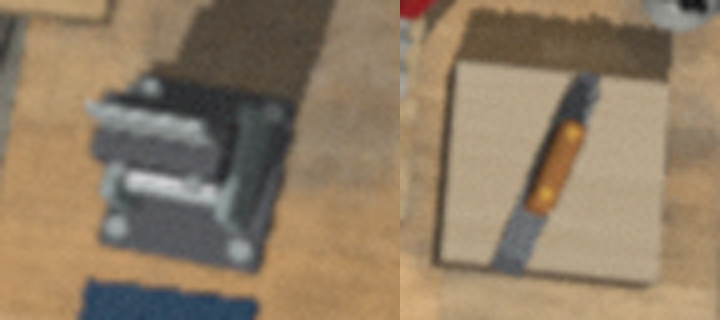

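The crop shows the plate edge as a light bar near (180,185), with the wider head behind it. The file lies diagonally on the block with its orange handle at (555,165) and its tip away from the robot. I'll refine both yaws next.

Run:
```python
from h import *
z=np.load('top1.npz');p,P=z['p'],z['P']
X,Y,Z=P[...,0],P[...,1],P[...,2]
def fit(k):
    Q=P[k];r=cv2.minAreaRect((Q[:,:2]*1000).astype(np.float32));c=Q[:,:2]-Q[:,:2].mean(0);w,v=np.linalg.eigh(c.T@c);a=v[:,1]
    return k.sum(),np.round(r[0],1),np.round(r[1],1),round(r[2],1),'pca',np.degrees(np.arctan2(a[1],a[0])).round(1),Q.mean(0).round(4)
B=(X>.425)&(X<.573)&(Y>-.366)&(Y<-.214)
print('handle',fit(B&(Z>.085)&(Z<.12)))
dark=B&(p.astype(int).sum(-1)<330)&(Z<.075); print('blade',fit(dark))
S=(X>.45)&(X<.62)&(Y>.17)&(Y<.31)
print('plate',fit(S&(Z>.135)&(Z<.16)), np.percentile(Z[S&(Z>.125)&(Z<.16)],[10,50,90,98]))
print('head',fit(S&(Z>.103)&(Z<.116)))
print('foot+',fit(S&(Z>.006)&(Z<.018)))
k=B&(Z>.045)&(Z<.058);print('block',fit(k))
J=(X>.4)&(X<.75)&(Y>-.2)&(Y<.16)&(Z<.4);print('jig',Z[J].max(),P[J][np.argmax(Z[J])])
V=(X>.3)&(X<.46)&(Y>.13)&(Y<.33)&(Z<.3);print('vise',Z[V].max())
```

```text
handle (np.int64(179), array([ 494.2, -283.2]), array([20.3, 69.8]), 70.7, 'pca', np.float64(161.7), array([ 0.4933, -0.282 ,  0.0982]))
blade (np.int64(184), array([ 500.7, -300.4]), array([146.9, 135.4]), 2.4, 'pca', np.float64(160.5), array([ 0.5102, -0.2855,  0.062 ]))
plate (np.int64(72), array([530.5, 237.7]), array([65.4,  7.3]), 85.8, 'pca', np.float64(85.9), array([0.5298, 0.238 , 0.1453])) [0.13029171 0.1451424  0.14869086 0.15139016]
head (np.int64(268), array([527.1, 238.9]), array([74.4, 47.1]), 86.3, 'pca', np.float64(87.9), array([0.5274, 0.2371, 0.1102]))
foot+ (np.int64(539), array([539.2, 242.8]), array([132.4, 152.6]), 88.2, 'pca', np.float64(165.6), array([0.5198, 0.2307, 0.0124]))
block (np.int64(1814), array([ 498.9, -290. ]), array([147.7, 151.9]), 0.0, 'pca', np.float64(70.8), array([ 0.4975, -0.291 ,  0.0551]))
jig 0.39996226364937004 [0.73077661 0.05082486 0.39996226]
vise 0.12225939782782302
```

Call:
servo_tool:
  steps:
    - {"tx": 1.4,"ty": 3.8,"yaw": -6.3}
    - {"tx": 1.4,"ty": 3.8,"yaw": -6.3}
    - {"tx": 1.4,"ty": 3.8,"yaw": -6.3}
    - {"tx": 1.4,"ty": 3.8,"yaw": -6.3}
    - {"tx": 1.4,"ty": 3.8,"yaw": -6.3}
    - {"tx": 1.4,"ty": 3.8,"yaw": -6.2}
    - {"tx": 4.64,"ty": 0.18}
    - {"tx": 4.64,"ty": 0.18}
    - {"tx": 4.64,"ty": 0.18}
    - {"tx": 4.64,"ty": 0.18}
    - {"tx": 4.64,"ty": 0.18}
    - {}
    - {}

```text
invalid input at $.steps[0]: expected keys tx, ty, tz, yaw, claw
```

Run:
```python
from h import *
s=env.observe(); print(s['position'],s['tool_rot'].round(3).tolist() if hasattr(s['tool_rot'],'round') else s['tool_rot'],s['ft_force'],s['time_s'])
p,d,m=grab('wrist','w1.png');P=cloud(d,m)
X,Y,Z=P[...,0],P[...,1],P[...,2]
B=(X>.425)&(X<.573)&(Y>-.366)&(Y<-.214)
for lo,hi in((.088,.115),(.0585,.07)):
    k=B&(Z>lo)&(Z<hi)
    if k.sum()>5:
        Q=P[k];r=cv2.minAreaRect((Q[:,:2]*1000).astype(np.float32));print(k.sum(),r,np.median(Q,0))
```

```text
[ 0.17757591 -0.52030449  0.24977689] [[0.946, 0.323, -0.0], [0.323, -0.946, 0.001], [0.0, -0.001, -1.0]] [ 1.10497045  0.10834372 -0.33211959] 0.1
```

View pics/w1.png

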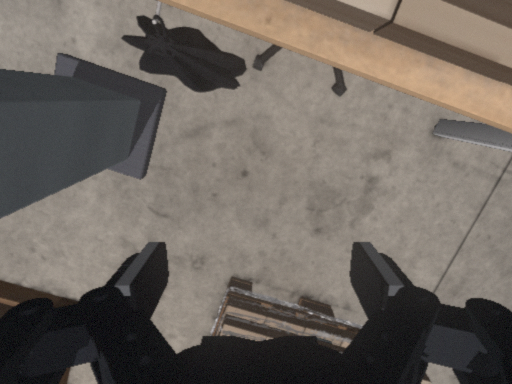

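The call was refused because every row needs all five keys, and the wrist view shows only the floor under the start pose. I'll resend the move with full rows.

Call:
servo_tool:
  steps:
    - {"tx": 1.4,"ty": 3.8,"tz": 0,"yaw": -6.3,"claw": 8.5}
    - {"tx": 1.4,"ty": 3.8,"tz": 0,"yaw": -6.3,"claw": 8.5}
    - {"tx": 1.4,"ty": 3.8,"tz": 0,"yaw": -6.3,"claw": 8.5}
    - {"tx": 1.4,"ty": 3.8,"tz": 0,"yaw": -6.3,"claw": 8.5}
    - {"tx": 1.4,"ty": 3.8,"tz": 0,"yaw": -6.3,"claw": 8.5}
    - {"tx": 1.4,"ty": 3.8,"tz": 0,"yaw": -6.2,"claw": 8.5}
    - {"tx": 4.64,"ty": 0.18,"tz": 0,"yaw": 0,"claw": 8.5}
    - {"tx": 4.64,"ty": 0.18,"tz": 0,"yaw": 0,"claw": 8.5}
    - {"tx": 4.64,"ty": 0.18,"tz": 0,"yaw": 0,"claw": 8.5}
    - {"tx": 4.64,"ty": 0.18,"tz": 0,"yaw": 0,"claw": 8.5}
    - {"tx": 4.64,"ty": 0.18,"tz": 0,"yaw": 0,"claw": 8.5}
    - {"tx": 0,"ty": 0,"tz": 0,"yaw": 0,"claw": 8.5}
    - {"tx": 0,"ty": 0,"tz": 0,"yaw": 0,"claw": 8.5}

```text
time_s: 1.45
position: [0.4939, -0.2831, 0.2494]
tool_rot: [[0.947, -0.322, -0.001], [-0.322, -0.947, 0.001], [-0.002, -0.0, -1.0]]
ft_force: [-0.3, 0.1, 0.5]
grip_width: 0.085
gripper_force: 0.0
```

```bash
cat > w.py <<'E'
from h import *
import sys
s=env.observe(); print(s['position'].round(4),s['tool_rot'].round(3).tolist(),s['ft_force'].round(2),s['time_s'])
p,d,m=grab('wrist',sys.argv[1]);P=cloud(d,m)
X,Y,Z=P[...,0],P[...,1],P[...,2]
B=(X>.425)&(X<.573)&(Y>-.366)&(Y<-.214)
for lo,hi in((.09,.11),(.0585,.07)):
    k=(B&(Z>lo)&(Z<hi)).astype(np.uint8); k=cv2.morphologyEx(k,cv2.MORPH_OPEN,np.ones((5,5)))>0
    if k.sum()>5:
        Q=P[k];print(k.sum(),cv2.minAreaRect((Q[:,:2]*1000).astype(np.float32)),np.median(Q,0))
E
python3 w.py w2.png
```

```text
[ 0.4939 -0.2831  0.2494] [[0.947, -0.322, -0.001], [-0.322, -0.947, 0.001], [-0.002, -0.0, -1.0]] [-0.33  0.1   0.48] 1.45
1482 ((493.49285888671875, -286.38604736328125), (19.241456985473633, 68.17398834228516), 70.77246856689453) [ 0.49568367 -0.2867441   0.09902162]
1484 ((495.2392578125, -286.5163879394531), (23.87751579284668, 153.73419189453125), 70.79296875) [ 0.53570912 -0.29938023  0.06166006]
```

View pics/w2.png

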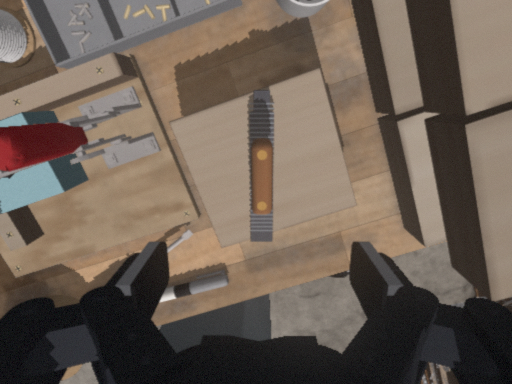

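The wrist view shows the file with its handle at (262,175), centred between the jaws and aligned with them. Next I'll descend and grip.

Call:
servo_tool:
  newtons: 110
  steps:
    - {"tx": 0,"ty": -0.2,"tz": -4,"yaw": 0,"claw": 6}
    - {"tx": 0,"ty": 0,"tz": -4,"yaw": 0,"claw": 6}
    - {"tx": 0,"ty": 0,"tz": -3.5,"yaw": -0.4,"claw": 6}
    - {"tx": 0,"ty": 0,"tz": -2.5,"yaw": 0,"claw": 6}
    - {"tx": 0,"ty": 0,"tz": -1.7,"yaw": 0,"claw": 6}
    - {"tx": 0,"ty": 0,"tz": -0.8,"yaw": 0,"claw": 6}
    - {"tx": 0,"ty": 0,"tz": 0,"yaw": 0,"claw": 4}
    - {"tx": 0,"ty": 0,"tz": 0,"yaw": 0,"claw": 1}
    - {"tx": 0,"ty": 0,"tz": 0,"yaw": 0,"claw": 0.5}
    - {"tx": 0,"ty": 0,"tz": 0,"yaw": 0,"claw": 0.5}
    - {"tx": 0,"ty": 0,"tz": 0,"yaw": 0,"claw": 0.5}
    - {"tx": 0,"ty": 0,"tz": 0,"yaw": 0,"claw": 0.5}
    - {"tx": 0,"ty": 0,"tz": 0,"yaw": 0,"claw": 0.5}

```text
time_s: 2.8
position: [0.4939, -0.2859, 0.0868]
tool_rot: [[0.944, -0.33, 0.002], [-0.33, -0.944, -0.002], [0.002, 0.001, -1.0]]
ft_force: [-1.8, 0.7, 6.4]
grip_width: 0.0187
gripper_force: 108.0
```

Call:
servo_tool:
  steps:
    - {"tx": 0,"ty": 0,"tz": 1.5,"yaw": 0,"claw": 0.5}
    - {"tx": 0,"ty": 0,"tz": 4,"yaw": 0,"claw": 0.5}
    - {"tx": 0,"ty": 0,"tz": 4.5,"yaw": 0,"claw": 0.5}
    - {"tx": 0,"ty": 0,"tz": 4.5,"yaw": 0,"claw": 0.5}
    - {"tx": 0,"ty": 0,"tz": 4.5,"yaw": 0,"claw": 0.5}
    - {"tx": 0,"ty": 0,"tz": 4.5,"yaw": 0,"claw": 0.5}
    - {"tx": 0,"ty": 3,"tz": 0,"yaw": 3,"claw": 0.5}
    - {"tx": 0,"ty": 4,"tz": 0,"yaw": 4,"claw": 0.5}
    - {"tx": 0,"ty": 4.2,"tz": 0,"yaw": 4,"claw": 0.5}
    - {"tx": 0,"ty": 4.2,"tz": 0,"yaw": 4.3,"claw": 0.5}
    - {"tx": 0,"ty": 4.2,"tz": 0,"yaw": 0,"claw": 0.5}
    - {"tx": 0,"ty": 4.2,"tz": 0,"yaw": 0,"claw": 0.5}
    - {"tx": 0,"ty": 4.2,"tz": 0,"yaw": 0,"claw": 0.5}
    - {"tx": 0,"ty": 4.2,"tz": 0,"yaw": 0,"claw": 0.5}
    - {"tx": 0,"ty": 4.2,"tz": 0,"yaw": 0,"claw": 0.5}
    - {"tx": 0,"ty": 4.2,"tz": 0,"yaw": 0,"claw": 0.5}
    - {"tx": 0,"ty": 4.2,"tz": 0,"yaw": 0,"claw": 0.5}
    - {"tx": 0,"ty": 4.0,"tz": 0,"yaw": 0,"claw": 0.5}
    - {"tx": 0,"ty": 3.8,"tz": 0,"yaw": 0,"claw": 0.5}
    - {"tx": 0,"ty": 0,"tz": 0,"yaw": 0,"claw": 0.5}

```text
time_s: 4.8
position: [0.4926, 0.2441, 0.3201]
tool_rot: [[0.998, -0.064, -0.001], [-0.064, -0.998, 0.001], [-0.001, -0.001, -1.0]]
ft_force: [0.3, -1.6, -2.7]
grip_width: 0.0184
gripper_force: 108.3
```

Run:
```python
from h import *
s=env.observe();tc=s['position'];print(tc,s['ft_force'])
p,d,m=grab('wrist','w3.png');P=cloud(d,m)
X,Y,Z=P[...,0],P[...,1],P[...,2]
def rep(n,k):
    k=cv2.morphologyEx(k.astype(np.uint8),cv2.MORPH_OPEN,np.ones((3,3)))>0
    if k.sum()>5:
        Q=P[k];print(n,k.sum(),cv2.minAreaRect((Q[:,:2]*1000).astype(np.float32)),np.percentile(Q,[2,50,98],axis=0).round(4).tolist())
S=(X>.45)&(X<.62)&(Y>.17)&(Y<.31)
rep('plate',S&(Z>.135)&(Z<.165));rep('head',S&(Z>.103)&(Z<.116))
rep('blade',(abs(Y-.24)<.04)&(X>.52)&(X<.65)&(Z>.27)&(Z<.31))
s=env.observe();print(s['ft_force'],s['position'])
```

```text
[0.49260589 0.24414445 0.32005011] [ 0.3246569  -1.57035311 -2.70431882]
plate 145 ((529.33740234375, 236.7618408203125), (65.14630889892578, 5.8939619064331055), 85.8965835571289) [[0.5245, 0.2045, 0.137], [0.5288, 0.213, 0.1465], [0.5343, 0.2692, 0.148]]
head 667 ((529.4041137695312, 236.0729522705078), (73.52884674072266, 38.89563751220703), 85.19613647460938) [[0.5086, 0.1999, 0.1066], [0.5366, 0.2133, 0.1105], [0.5489, 0.2728, 0.1121]]
blade 4605 ((545.1411743164062, 240.42047119140625), (24.173038482666016, 51.6563606262207), 86.47030639648438) [[0.5235, 0.2295, 0.2933], [0.545, 0.2404, 0.2948], [0.5699, 0.2523, 0.3053]]
[ 0.20416542 -0.5833847  -3.38959859] [0.49291464 0.24220126 0.32006697]
```

View pics/w3.png

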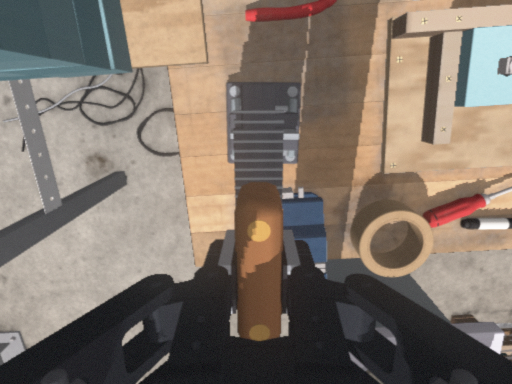

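The wrist view shows the file aligned in the gripper (blade at 262,140) over the stand's plate. Its underside sits 31 mm below the TCP, and the plate top is at z≈0.148. I'll bring it down to just above the edge.

Call:
servo_tool:
  steps:
    - {"tx": 0.2,"ty": -0.24,"tz": -3,"yaw": -0.6,"claw": 0.5}
    - {"tx": 0,"ty": 0,"tz": -4,"yaw": 0,"claw": 0.5}
    - {"tx": 0,"ty": 0,"tz": -3,"yaw": 0,"claw": 0.5}
    - {"tx": 0,"ty": 0,"tz": -1.8,"yaw": 0,"claw": 0.5}
    - {"tx": 0,"ty": 0,"tz": -1,"yaw": 0,"claw": 0.5}
    - {"tx": 0,"ty": 0,"tz": 0,"yaw": 0,"claw": 0.5}
    - {"tx": 0,"ty": 0,"tz": -0.1,"yaw": 0,"claw": 0.5}
    - {"tx": 0,"ty": 0,"tz": -0.1,"yaw": 0,"claw": 0.5}
    - {"tx": 0,"ty": 0,"tz": -0.1,"yaw": 0,"claw": 0.5}
    - {"tx": 0,"ty": 0,"tz": -0.1,"yaw": 0,"claw": 0.5}
    - {"tx": 0,"ty": 0,"tz": 0,"yaw": 0,"claw": 0.5}

```text
time_s: 5.95
position: [0.4956, 0.2381, 0.1884]
tool_rot: [[0.997, -0.079, 0.0], [-0.079, -0.997, 0.0], [0.0, -0.0, -1.0]]
ft_force: [-0.8, 0.6, -3.3]
grip_width: 0.0188
gripper_force: 108.3
```

Call:
servo_tool:
  steps:
    - {"tx": 0,"ty": 0.1,"tz": -0.2,"yaw": 0,"claw": 0.5}
    - {"tx": 0,"ty": 0,"tz": -0.2,"yaw": 0,"claw": 0.5}
    - {"tx": 0,"ty": 0,"tz": -0.1,"yaw": 0,"claw": 0.5}
    - {"tx": 0,"ty": 0,"tz": -0.1,"yaw": 0,"claw": 0.5}
    - {"tx": 0,"ty": 0,"tz": -0.1,"yaw": 0,"claw": 0.5}
    - {"tx": 0,"ty": 0,"tz": -0.1,"yaw": 0,"claw": 0.5}
    - {"tx": 0,"ty": 0,"tz": 0,"yaw": 0,"claw": 0.5}
    - {"tx": 0,"ty": 0,"tz": 0,"yaw": 0,"claw": 0.5}

```text
time_s: 6.75
position: [0.4956, 0.2391, 0.1803]
tool_rot: [[0.997, -0.08, 0.0], [-0.08, -0.997, 0.0], [0.0, -0.0, -1.0]]
ft_force: [-0.1, -0.4, -2.1]
grip_width: 0.0186
gripper_force: 108.3
```

Call:
servo_tool:
  steps:
    - {"tx": 0,"ty": 0,"tz": -0.1,"yaw": 0,"claw": 0.5}
    - {"tx": 0,"ty": 0,"tz": -0.1,"yaw": 0,"claw": 0.5}
    - {"tx": 0,"ty": 0,"tz": 0,"yaw": 0,"claw": 0.5}
    - {"tx": 0,"ty": 0,"tz": 0,"yaw": 0,"claw": 0.5}

```text
time_s: 7.15
position: [0.4956, 0.2391, 0.1783]
tool_rot: [[0.997, -0.08, -0.0], [-0.08, -0.997, -0.0], [-0.0, 0.0, -1.0]]
ft_force: [0.1, 0.5, -3.6]
grip_width: 0.0183
gripper_force: 108.3
```

Call:
servo_tool:
  steps:
    - {"tx": 0,"ty": 0,"tz": -0.1,"yaw": 0,"claw": 0.5}
    - {"tx": 0,"ty": 0,"tz": -0.1,"yaw": 0,"claw": 0.5}
    - {"tx": 0,"ty": 0,"tz": 0,"yaw": 0,"claw": 0.5}
    - {"tx": 0,"ty": 0,"tz": 0,"yaw": 0,"claw": 0.5}

```text
time_s: 7.55
position: [0.4958, 0.2391, 0.1767]
tool_rot: [[0.997, -0.08, 0.001], [-0.08, -0.997, 0.0], [0.001, -0.0, -1.0]]
ft_force: [-0.7, -1.4, 1.6]
grip_width: 0.0186
gripper_force: 108.7
```

Contact comes at TCP z≈0.178, and the preload is about 4.6 N. I'll press to roughly 9 N and make the first stroke.

Call:
servo_tool:
  steps:
    - {"tx": 0,"ty": 0,"tz": -0.15,"yaw": 0,"claw": 0.5}
    - {"tx": 0,"ty": 0,"tz": -0.1,"yaw": 0,"claw": 0.5}
    - {"tx": 0.4,"ty": -0.03,"tz": 0,"yaw": 0,"claw": 0.5}
    - {"tx": 0.7,"ty": -0.055,"tz": 0,"yaw": 0,"claw": 0.5}
    - {"tx": 0.7,"ty": -0.055,"tz": 0,"yaw": 0,"claw": 0.5}
    - {"tx": 0.7,"ty": -0.055,"tz": 0,"yaw": 0,"claw": 0.5}

```text
time_s: 8.15
position: [0.5197, 0.2374, 0.174]
tool_rot: [[0.997, -0.079, -0.003], [-0.079, -0.997, 0.0], [-0.003, -0.0, -1.0]]
ft_force: [-6.4, -0.0, 7.1]
grip_width: 0.0185
gripper_force: 109.4
```

Call:
servo_tool:
  steps:
    - {"tx": 0.7,"ty": -0.055,"tz": 0,"yaw": 0,"claw": 0.5}
    - {"tx": 0.7,"ty": -0.055,"tz": 0,"yaw": 0,"claw": 0.5}
    - {"tx": 0.7,"ty": -0.055,"tz": 0,"yaw": 0,"claw": 0.5}
    - {"tx": 0.7,"ty": -0.055,"tz": 0,"yaw": 0,"claw": 0.5}
    - {"tx": 0.7,"ty": -0.055,"tz": 0,"yaw": 0,"claw": 0.5}
    - {"tx": 0.7,"ty": -0.055,"tz": 0,"yaw": 0,"claw": 0.5}
    - {"tx": 0.7,"ty": -0.055,"tz": 0,"yaw": 0,"claw": 0.5}

```text
time_s: 8.85
position: [0.5685, 0.2336, 0.1738]
tool_rot: [[0.997, -0.079, -0.004], [-0.079, -0.997, 0.0], [-0.004, 0.0, -1.0]]
ft_force: [-5.3, 1.3, 5.5]
grip_width: 0.0184
gripper_force: 109.5
```

Call:
servo_tool:
  steps:
    - {"tx": 0,"ty": 0,"tz": 1,"yaw": 0,"claw": 0.5}
    - {"tx": 0,"ty": 0,"tz": 3,"yaw": 0,"claw": 0.5}
    - {"tx": 0,"ty": 0,"tz": 0,"yaw": 0,"claw": 0.5}
    - {"tx": -2.4,"ty": 0.18,"tz": 0,"yaw": 0,"claw": 0.5}
    - {"tx": -3,"ty": 0.24,"tz": 0,"yaw": 0,"claw": 0.5}
    - {"tx": -2,"ty": 0.16,"tz": 0,"yaw": 0,"claw": 0.5}
    - {"tx": 0,"ty": 0,"tz": 0,"yaw": 0,"claw": 0.5}
    - {"tx": 0,"ty": 0,"tz": 0,"yaw": 0,"claw": 0.5}
    - {"tx": 0,"ty": 0,"tz": -2,"yaw": 0,"claw": 0.5}
    - {"tx": 0,"ty": 0,"tz": -1,"yaw": 0,"claw": 0.5}
    - {"tx": 0,"ty": 0,"tz": 0,"yaw": 0,"claw": 0.5}

```text
time_s: 9.95
position: [0.4955, 0.2387, 0.182]
tool_rot: [[0.997, -0.08, -0.003], [-0.08, -0.997, -0.001], [-0.003, 0.001, -1.0]]
ft_force: [-0.3, 0.4, -2.8]
grip_width: 0.0187
gripper_force: 108.3
```

Call:
servo_tool:
  steps:
    - {"tx": 0,"ty": 0,"tz": -0.4,"yaw": 0,"claw": 0.5}
    - {"tx": 0,"ty": 0,"tz": -0.3,"yaw": 0,"claw": 0.5}
    - {"tx": 0,"ty": 0,"tz": -0.3,"yaw": 0,"claw": 0.5}
    - {"tx": 0,"ty": 0,"tz": 0,"yaw": 0,"claw": 0.5}
    - {"tx": 0.4,"ty": -0.03,"tz": 0,"yaw": 0,"claw": 0.5}
    - {"tx": 0.7,"ty": -0.055,"tz": 0,"yaw": 0,"claw": 0.5}
    - {"tx": 0.7,"ty": -0.055,"tz": 0,"yaw": 0,"claw": 0.5}
    - {"tx": 0.7,"ty": -0.055,"tz": 0,"yaw": 0,"claw": 0.5}
    - {"tx": 0.7,"ty": -0.055,"tz": 0,"yaw": 0,"claw": 0.5}
    - {"tx": 0.7,"ty": -0.055,"tz": 0,"yaw": 0,"claw": 0.5}
    - {"tx": 0.7,"ty": -0.055,"tz": 0,"yaw": 0,"claw": 0.5}
    - {"tx": 0.7,"ty": -0.055,"tz": 0,"yaw": 0,"claw": 0.5}
    - {"tx": 0.7,"ty": -0.055,"tz": 0,"yaw": 0,"claw": 0.5}
    - {"tx": 0.7,"ty": -0.055,"tz": 0,"yaw": 0,"claw": 0.5}
    - {"tx": 0.7,"ty": -0.055,"tz": 0,"yaw": 0,"claw": 0.5}

```text
time_s: 11.45
position: [0.5689, 0.2335, 0.1741]
tool_rot: [[0.997, -0.079, -0.003], [-0.079, -0.997, 0.0], [-0.003, -0.0, -1.0]]
ft_force: [-5.0, -0.7, 4.8]
grip_width: 0.0183
gripper_force: 109.4
```

Call:
servo_tool:
  steps:
    - {"tx": 0,"ty": 0,"tz": 1,"yaw": 0,"claw": 0.5}
    - {"tx": 0,"ty": 0,"tz": 3,"yaw": 0,"claw": 0.5}
    - {"tx": 0,"ty": 0,"tz": 0,"yaw": 0,"claw": 0.5}
    - {"tx": -2.4,"ty": 0.18,"tz": 0,"yaw": 0,"claw": 0.5}
    - {"tx": -3,"ty": 0.24,"tz": 0,"yaw": 0,"claw": 0.5}
    - {"tx": -2,"ty": 0.16,"tz": 0,"yaw": 0,"claw": 0.5}
    - {"tx": 0,"ty": 0,"tz": 0,"yaw": 0,"claw": 0.5}
    - {"tx": 0,"ty": 0,"tz": 0,"yaw": 0,"claw": 0.5}
    - {"tx": 0,"ty": 0,"tz": -2,"yaw": 0,"claw": 0.5}
    - {"tx": 0,"ty": 0,"tz": -1,"yaw": 0,"claw": 0.5}
    - {"tx": 0,"ty": 0,"tz": 0,"yaw": 0,"claw": 0.5}

```text
time_s: 12.55
position: [0.4955, 0.2387, 0.182]
tool_rot: [[0.997, -0.08, -0.003], [-0.08, -0.997, -0.001], [-0.003, 0.001, -1.0]]
ft_force: [0.3, -0.0, -2.2]
grip_width: 0.0185
gripper_force: 108.3
```

Call:
servo_tool:
  steps:
    - {"tx": 0,"ty": 0,"tz": -0.4,"yaw": 0,"claw": 0.5}
    - {"tx": 0,"ty": 0,"tz": -0.3,"yaw": 0,"claw": 0.5}
    - {"tx": 0,"ty": 0,"tz": -0.35,"yaw": 0,"claw": 0.5}
    - {"tx": 0,"ty": 0,"tz": 0,"yaw": 0,"claw": 0.5}
    - {"tx": 0.4,"ty": -0.03,"tz": 0,"yaw": 0,"claw": 0.5}
    - {"tx": 0.7,"ty": -0.055,"tz": 0,"yaw": 0,"claw": 0.5}
    - {"tx": 0.7,"ty": -0.055,"tz": 0,"yaw": 0,"claw": 0.5}
    - {"tx": 0.7,"ty": -0.055,"tz": 0,"yaw": 0,"claw": 0.5}
    - {"tx": 0.7,"ty": -0.055,"tz": 0,"yaw": 0,"claw": 0.5}
    - {"tx": 0.7,"ty": -0.055,"tz": 0,"yaw": 0,"claw": 0.5}
    - {"tx": 0.7,"ty": -0.055,"tz": 0,"yaw": 0,"claw": 0.5}
    - {"tx": 0.7,"ty": -0.055,"tz": 0,"yaw": 0,"claw": 0.5}
    - {"tx": 0.7,"ty": -0.055,"tz": 0,"yaw": 0,"claw": 0.5}
    - {"tx": 0.7,"ty": -0.055,"tz": 0,"yaw": 0,"claw": 0.5}
    - {"tx": 0.7,"ty": -0.055,"tz": 0,"yaw": 0,"claw": 0.5}

```text
time_s: 14.05
position: [0.569, 0.2336, 0.1741]
tool_rot: [[0.997, -0.079, -0.002], [-0.079, -0.997, 0.0], [-0.002, -0.0, -1.0]]
ft_force: [-5.5, 1.0, 4.7]
grip_width: 0.0186
gripper_force: 109.5
```

Call:
servo_tool:
  steps:
    - {"tx": 0,"ty": 0,"tz": 1,"yaw": 0,"claw": 0.5}
    - {"tx": 0,"ty": 0,"tz": 3.05,"yaw": 0,"claw": 0.5}
    - {"tx": 0,"ty": 0,"tz": 0,"yaw": 0,"claw": 0.5}
    - {"tx": -2.4,"ty": 0.18,"tz": 0,"yaw": 0,"claw": 0.5}
    - {"tx": -3,"ty": 0.24,"tz": 0,"yaw": 0,"claw": 0.5}
    - {"tx": -2,"ty": 0.16,"tz": 0,"yaw": 0,"claw": 0.5}
    - {"tx": 0,"ty": 0,"tz": 0,"yaw": 0,"claw": 0.5}
    - {"tx": 0,"ty": 0,"tz": 0,"yaw": 0,"claw": 0.5}

```text
time_s: 14.85
position: [0.4956, 0.2391, 0.2137]
tool_rot: [[0.997, -0.079, 0.0], [-0.079, -0.997, -0.0], [0.0, 0.0, -1.0]]
ft_force: [0.4, 0.4, -3.7]
grip_width: 0.0185
gripper_force: 108.3
```

Run:
```python
from h import *
s=env.observe();tc=s['position'];print(tc,s['time_s'])
p,d,m=grab('wrist');P=cloud(d,m)
D=P-tc; k=(abs(D[...,1])<.03)&(D[...,0]>.036)&(D[...,0]<.085)&(D[...,2]>-.05)&(D[...,2]<0)
Q=D[k];print(k.sum(),cv2.minAreaRect((Q[:,:2]*1000).astype(np.float32)),Q[:,0].max())
i=abs(Q[:,2]-np.median(Q[:,2]))<.006
print('slope z/x',np.polyfit(Q[i,0],Q[i,2],1),np.median(Q[:,2]))
```

```text
[0.49560669 0.2391092  0.2136693 ] 14.85
3915 ((56.736976623535156, -4.8600358963012695), (24.20558738708496, 43.221893310546875), 85.73197174072266) 0.07882004567969758
slope z/x [-0.00605258 -0.02490865] -0.0252043151066271
```

The file is still flat and hasn't slipped. I'll do one extra, slightly firmer stroke for margin.

Call:
servo_tool:
  steps:
    - {"tx": 0,"ty": 0,"tz": -2,"yaw": 0,"claw": 0.5}
    - {"tx": 0,"ty": 0,"tz": -1,"yaw": 0,"claw": 0.5}
    - {"tx": 0,"ty": 0,"tz": -0.4,"yaw": 0,"claw": 0.5}
    - {"tx": 0,"ty": 0,"tz": -0.3,"yaw": 0,"claw": 0.5}
    - {"tx": 0,"ty": 0,"tz": -0.4,"yaw": 0,"claw": 0.5}
    - {"tx": 0,"ty": 0,"tz": 0,"yaw": 0,"claw": 0.5}
    - {"tx": 0.4,"ty": -0.03,"tz": 0,"yaw": 0,"claw": 0.5}
    - {"tx": 0.7,"ty": -0.055,"tz": 0,"yaw": 0,"claw": 0.5}
    - {"tx": 0.7,"ty": -0.055,"tz": 0,"yaw": 0,"claw": 0.5}
    - {"tx": 0.7,"ty": -0.055,"tz": 0,"yaw": 0,"claw": 0.5}
    - {"tx": 0.7,"ty": -0.055,"tz": 0,"yaw": 0,"claw": 0.5}
    - {"tx": 0.7,"ty": -0.055,"tz": 0,"yaw": 0,"claw": 0.5}
    - {"tx": 0.7,"ty": -0.055,"tz": 0,"yaw": 0,"claw": 0.5}
    - {"tx": 0.7,"ty": -0.055,"tz": 0,"yaw": 0,"claw": 0.5}
    - {"tx": 0.7,"ty": -0.055,"tz": 0,"yaw": 0,"claw": 0.5}
    - {"tx": 0.7,"ty": -0.055,"tz": 0,"yaw": 0,"claw": 0.5}
    - {"tx": 0.7,"ty": -0.055,"tz": 0,"yaw": 0,"claw": 0.5}

```text
time_s: 16.6
position: [0.5692, 0.2337, 0.1738]
tool_rot: [[0.997, -0.079, -0.001], [-0.079, -0.997, 0.001], [-0.001, -0.001, -1.0]]
ft_force: [-5.1, 1.3, 4.6]
grip_width: 0.0186
gripper_force: 109.5
```

Call:
servo_tool:
  steps:
    - {"tx": 0,"ty": 0,"tz": 1,"yaw": 0,"claw": 0.5}
    - {"tx": 0,"ty": 0,"tz": 3.1,"yaw": 0,"claw": 0.5}
    - {"tx": 0,"ty": 0,"tz": 0,"yaw": 0,"claw": 0.5}
    - {"tx": -2.4,"ty": 0.18,"tz": 0,"yaw": 0,"claw": 0.5}
    - {"tx": -3,"ty": 0.24,"tz": 0,"yaw": 0,"claw": 0.5}
    - {"tx": -2,"ty": 0.16,"tz": 0,"yaw": 0,"claw": 0.5}
    - {"tx": 0,"ty": 0,"tz": 3.5,"yaw": 0,"claw": 0.5}
    - {"tx": 0,"ty": 0,"tz": 4,"yaw": 0,"claw": 0.5}
    - {"tx": 0,"ty": 0,"tz": 3,"yaw": 0,"claw": 0.5}
    - {"tx": 0,"ty": 0,"tz": 0,"yaw": 0,"claw": 0.5}

```text
time_s: 17.6
position: [0.4963, 0.2394, 0.3227]
tool_rot: [[0.997, -0.079, 0.008], [-0.079, -0.997, 0.002], [0.008, -0.003, -1.0]]
ft_force: [-0.2, -0.1, -4.5]
grip_width: 0.0185
gripper_force: 108.4
```

Call:
servo_tool:
  steps:
    - {"tx": 0,"ty": -3,"tz": 0,"yaw": 0,"claw": 0.5}
    - {"tx": 0,"ty": -4.2,"tz": 0,"yaw": 0,"claw": 0.5}
    - {"tx": 0,"ty": -4.2,"tz": 0,"yaw": 0,"claw": 0.5}
    - {"tx": 0,"ty": -4.2,"tz": 0,"yaw": 0,"claw": 0.5}
    - {"tx": 0,"ty": -4.2,"tz": 0,"yaw": 0,"claw": 0.5}
    - {"tx": 0,"ty": -4.2,"tz": 0,"yaw": 0,"claw": 0.5}
    - {"tx": 0,"ty": -4.2,"tz": 0,"yaw": 0,"claw": 0.5}
    - {"tx": 0,"ty": -4.2,"tz": 0,"yaw": 0,"claw": 0.5}
    - {"tx": 0,"ty": -4.2,"tz": 0,"yaw": 0,"claw": 0.5}
    - {"tx": 0,"ty": -4.2,"tz": 0,"yaw": 0,"claw": 0.5}
    - {"tx": 0,"ty": -4.2,"tz": 0,"yaw": 0,"claw": 0.5}
    - {"tx": 0,"ty": -4.2,"tz": 0,"yaw": 0,"claw": 0.5}
    - {"tx": 0,"ty": -3.6,"tz": 0,"yaw": 0,"claw": 0.5}
    - {"tx": 0,"ty": 0,"tz": 0,"yaw": 0,"claw": 0.5}
    - {"tx": 0,"ty": 0,"tz": -4,"yaw": 0,"claw": 0.5}
    - {"tx": 0,"ty": 0,"tz": -4,"yaw": 0,"claw": 0.5}
    - {"tx": 0,"ty": 0,"tz": -4,"yaw": 0,"claw": 0.5}
    - {"tx": 0,"ty": 0,"tz": -4,"yaw": 0,"claw": 0.5}
    - {"tx": 0,"ty": 0,"tz": -3,"yaw": 0,"claw": 0.5}
    - {"tx": 0,"ty": 0,"tz": -2,"yaw": 0,"claw": 0.5}

```text
time_s: 19.6
position: [0.4943, -0.2872, 0.1053]
tool_rot: [[0.997, -0.079, -0.004], [-0.079, -0.997, 0.003], [-0.004, -0.003, -1.0]]
ft_force: [-0.2, 0.7, -2.4]
grip_width: 0.0183
gripper_force: 108.7
```

Call:
servo_tool:
  steps:
    - {"tx": 0,"ty": 0,"tz": 0,"yaw": 0,"claw": 0.5}
    - {"tx": 0,"ty": 0,"tz": -0.5,"yaw": 0,"claw": 0.5}
    - {"tx": 0,"ty": 0,"tz": 0,"yaw": 0,"claw": 0.5}
    - {"tx": 0,"ty": 0,"tz": 0,"yaw": 0,"claw": 0.5}

```text
time_s: 20.0
position: [0.4959, -0.289, 0.1047]
tool_rot: [[0.997, -0.079, 0.001], [-0.079, -0.997, -0.001], [0.001, 0.001, -1.0]]
ft_force: [0.0, 0.8, -2.7]
grip_width: 0.0185
gripper_force: 108.6
```

Call:
servo_tool:
  steps:
    - {"tx": 0,"ty": 0,"tz": -0.8,"yaw": 0,"claw": 0.5}
    - {"tx": 0,"ty": 0,"tz": -0.5,"yaw": 0,"claw": 0.5}
    - {"tx": 0,"ty": 0,"tz": -0.3,"yaw": 0,"claw": 0.5}
    - {"tx": 0,"ty": 0,"tz": -0.1,"yaw": 0,"claw": 0.5}
    - {"tx": 0,"ty": 0,"tz": -0.1,"yaw": 0,"claw": 0.5}
    - {"tx": 0,"ty": 0,"tz": 0,"yaw": 0,"claw": 0.5}
    - {"tx": 0,"ty": 0,"tz": 0,"yaw": 0,"claw": 0.5}

```text
time_s: 20.7
position: [0.4954, -0.2888, 0.0868]
tool_rot: [[0.997, -0.079, -0.0], [-0.079, -0.997, -0.0], [-0.0, 0.0, -1.0]]
ft_force: [-4.3, 2.7, 8.0]
grip_width: 0.0187
gripper_force: 110.1
```

Contact made at the expected height. Next I'll release and back up.

Call:
servo_tool:
  steps:
    - {"tx": 0,"ty": 0,"tz": 0.05,"yaw": 0,"claw": 3}
    - {"tx": 0,"ty": 0,"tz": 0,"yaw": 0,"claw": 5}
    - {"tx": 0,"ty": 0,"tz": 0,"yaw": 0,"claw": 6}
    - {"tx": 0,"ty": 0,"tz": 0,"yaw": 0,"claw": 6}
    - {"tx": 0,"ty": 0,"tz": 0,"yaw": 0,"claw": 6}
    - {"tx": 0,"ty": 0,"tz": 2,"yaw": 0,"claw": 6}
    - {"tx": 0,"ty": 0,"tz": 4,"yaw": 0,"claw": 6}
    - {"tx": 0,"ty": 0,"tz": 4,"yaw": 0,"claw": 6}
    - {"tx": 0,"ty": 0,"tz": 4,"yaw": 0,"claw": 6}
    - {"tx": 0,"ty": 0,"tz": 2,"yaw": 0,"claw": 6}
    - {"tx": 0,"ty": 0,"tz": 0,"yaw": 0,"claw": 6}
    - {"tx": 0,"ty": 0,"tz": 0,"yaw": 0,"claw": 6}

```text
time_s: 21.9
position: [0.4954, -0.2888, 0.2457]
tool_rot: [[0.997, -0.08, -0.0], [-0.08, -0.997, 0.0], [-0.001, -0.0, -1.0]]
ft_force: [-0.8, 0.7, -0.4]
grip_width: 0.0604
gripper_force: 0.0
```

```bash
python3 w.py w4.png
```

```text
[ 0.4954 -0.2888  0.2457] [[0.997, -0.08, -0.0], [-0.08, -0.997, 0.0], [-0.001, -0.0, -1.0]] [-0.83  0.67 -0.4 ] 21.9
1534 ((494.8674011230469, -289.27532958984375), (19.57992935180664, 68.41798400878906), 85.88703918457031) [ 0.49669452 -0.28980841  0.09897571]
1446 ((498.9150695800781, -289.73974609375), (23.858402252197266, 149.11758422851562), 85.81755065917969) [ 0.53961291 -0.29156186  0.06172792]
```

View pics/w4.png

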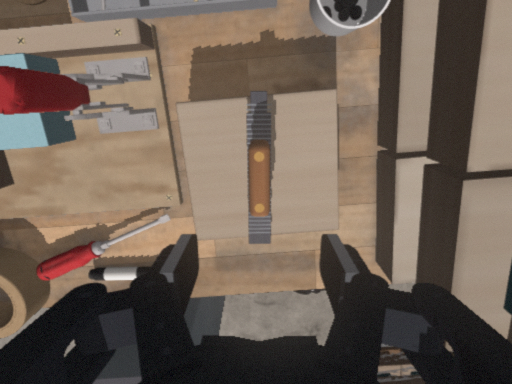

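The file lies flat and centred on the block (handle at 260,178) and the gripper is clear of it. I'll hand the job in.

```bash
python3 -c "
from rig import env
print(env.close_job())"
```

```text
the job is handed in; nothing more can be done
None
```

I made four forward strokes on the plate (about 8–10 N wherever I read the force), lifting the file clear after each, then laid it flat on the middle of the block, let go and handed the job in at about 22 s; no verdict came back.

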